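# Fit a fan filter and hold its hatch cover shut on a tester's drive unit

## Task

Close the fan hatch on the drive unit for an interlock check: turn the quarter-turn fastener until its slot runs straight along the hatch, then set the slotted mesh filter squarely over it between the end blocks. Put the slotted cover with the handle squarely on top and press it down fully against the frame, both spring plungers pushed in; finish while still holding it pressed there. Do not lock the fastener, so that only your push keeps the cover shut, and leave everything else on the bench where it is.

Things in the scene. Friction and masses are not known exactly. Their poses are not given: they have to be found in the camera images.
- unit: drive unit of the tester, a fixed white box 280 (x) x 220 (y) x 85 mm high; origin at the centre of its underside, x pointing away from the robot within 0.35 rad. The fan hatch lies along x in the middle of its lid.
- hatch (a point): centre of the hatch, on the top of its frame's side rails, 89 mm above the bench (4 mm above the lid); x along the hatch, z up. The filter lies on these rails, 70 mm over all. From 78 to 106 mm either way along x a fixed end block, 70 mm wide, rises 10 mm above the rails: the cover lies on these two blocks, its underside 10 mm above this point and 1 mm clear of the filter.
- stud (a joint): angle of the quarter-turn fastener (rad): 0 = its oblong head and slot lie along the hatch's x and pass through the slots of filter and cover (up to about 0.2 off); positive is anticlockwise from above, 1.57 = across (locked). It starts at 0.75 to 1.45, turns from -0.6 to 1.75 without a detent at 0, and stays where it is left (friction 0.04 N m).
- stud_head (a point): centre of the top of the fastener's steel head, on its axis, 48 mm from the hatch centre along the hatch's +x, 32 mm above the rails; x lies along the head and its engraved slot. The head is a bar 30 long x 9 wide x 14 mm high (18 to 32 mm above the rails) on a shank 8 mm across: grip it from above across its 9 mm width.
- filter: mesh filter, a flat rigid aluminium frame 148 (x) x 56 (y) x 9 mm, about 130 g, flat on the mat; origin at the centre of its underside, x along it, z up. A through slot 36 (x) x 15 mm (y) is centred 48 mm from the origin along +x. Grip it across its 56 mm width. Its x points away from the robot, within 0.4 rad, and must end along the hatch's x.
- cover: hatch cover, a grey plate 208 (x) x 62 (y) x 5 mm, about 200 g, flat on the mat beside the filter; origin at the centre of its underside, x along it, z up. A slot 36 (x) x 15 mm (y) centred 48 mm from the origin along +x; a handle stands in the middle. Its x points away from the robot, within 0.4 rad, and must end along the hatch's x.
- cover_handle (a point): centre of the top of the cover's handle, 31 mm above the cover's underside and right over its centre: a bar along the cover's x, 38 long x 11 mm wide, its top 26 mm above the plate. Grip it from above across its 11 mm width.
- plunger_front (a joint): spring plunger of the interlock switch in the end block on the robot's side, 92 mm from the hatch centre: 0 = out, standing 6 mm above the block; grows as it is pushed down (m), 0.006 when the cover lies flat on the block. Its spring pushes 1.6 N when out and 4 N when flush, so the loose cover rests raised on the two plungers.
- plunger_rear (a joint): the same plunger in the end block on the far side, 92 mm from the hatch centre.
- mat: fixed rubber service mat, 340 x 280 x 3 mm, on the other side of the bench from the drive unit; origin at the centre of its underside. The hatch parts lie on it.
- screwdriver: small screwdriver, 170 mm, lying on the mat beyond the hatch parts; not part of the job
- jar: small lidded jar of screws, 28 mm across, 40 mm high, on the mat beyond the hatch parts; not part of the job
- weight: steel knobbed calibration weight, 28 mm across, 37 mm high, standing on a front corner of the drive unit's lid (about 115 mm in front of the hatch centre and 85 mm to its +y side); not part of the job
- mug: white mug, 80 mm across, 92 mm high, right of the work; not part of the job
- notepad: paper notepad 105 x 148 x 12 mm, right of the work; not part of the job
- spare_plate: plain plate 100 x 56 x 6 mm without any slot, lying beyond the work; not part of the job
- caliper: digital caliper, 220 mm long, left of the work; not part of the job
- mouse: black computer mouse, far left; not part of the job
Mind the look-alikes: they are no part of the job. Of the things like the cover, leave any that is yellow; of the rest the larger one is meant.

How it is judged (in metres and radians):
On the way, in this order (a step that is already met when the one before it is completed fails the run):
1. the fastener is turned until its slot lies along the hatch (within 0.12 rad) (value of joint stud between -0.12 and 0.12 rad), for 0.2 s.
2. the filter lies flat and square on the frame over the fastener (within 6 mm and 0.09 rad) (z of filter in the frame of hatch below 0.0025 m and horizontal distance between filter and hatch below 0.006 m and angle between the x axis of filter and the x axis of hatch, either way round below 0.09 rad and angle between the z axis of filter and the z axis of hatch, either way round below 0.05 rad), for 0.2 s.
At the end, for the whole second after the job is handed in: Filter flat on the rails, cover flat on both end blocks (under 1.8 mm), each within 6 mm and 0.09 rad of the hatch; both plungers in more than 4.5 mm; fastener still in line (0.25 rad), not locked; the robot still holds the cover down (over 2 N) (all of step 2 and z of cover in the frame of hatch between 0.008 and 0.0118 m and horizontal distance between cover and hatch below 0.006 m and angle between the x axis of cover and the x axis of hatch, either way round below 0.09 rad and value of joint each of plunger_front, plunger_rear above 0.0045 m and value of joint stud between -0.25 and 0.25 rad and contact force between the fingers and cover above 2 N); the arm keeps its last pose, push and grip.
It fails at once if another thing on the bench (screwdriver, jar, weight, mug, notepad, spare plate, caliper or mouse) is moved more than 30 mm (distance of any of screwdriver, jar, weight, mug, notepad, spare_plate, caliper, mouse from where it was at the start of the episode above 0.03 m).
It also fails if it takes over 72 s, if anything falls off the work surface, if the arm or the gripper's body presses on something with over 40 N, if the wrist force passes 120 N, or if a joint passes its speed limit or range.

## Robot

A 6-joint arm with a two-finger parallel gripper is mounted at the origin on the work surface. World frame = base frame: x ahead of the robot, y to its left, z up, the work surface at z = 0. Lengths are in m, angles in degrees, forces in N, time in s.
With the tool pointing down it reaches from about 0.25 to 0.725 m from the base axis. Payload 9.7 kg.
Tool frame: the origin (TCP) lies midway between the tips of the shut fingers; the grasp point (between the pads) lies bot.hold_point_z behind it (bot.hold_point_z is the distance from the TCP to the grasp point, in m); z points along the fingers, y is the line along which they close (so a half turn about z gives the same grasp; the last joint's range is limited). The gripper opens to 85 mm and grips with 20 to 120 N. Pads are 22 mm wide; open, the fingers measure 114 mm over their backs; the gripper's body (76 mm by 85 mm) begins 54 mm behind the grasp point. The pads swing forward as they close: fully open they stand 13 mm farther back than shut.
Start: joints at [-63.369, 4.979, 10.078, 95.1, 0, 90], TCP at [0.247, -0.492, 0.231] pointing down, gripper open.
Joint ranges: [-179.16, 179.16], [-48.56, 103.87], [-65.8, 70.77], [-126.05, 130.52], [-82.76, 87.17], [-180, 180]. Speed limits (degrees/s): [127.2, 127.2, 147.25, 180, 180, 180].

## Interface

Orientations are given as [roll, pitch, yaw] about the fixed x, y, z axes, in that order (R = Rz(yaw) Ry(pitch) Rx(roll)).
In Python, from workcell import bot, camera, camera_model, ticket gives the robot as it stands.
- The arm moves only by the tool send_rows, never from a script. Its argument "targets" is text: rows parted by semicolons, each of 5 numbers parted by spaces: the shift along the tool's x, y, z in mm, then the turn about the tool's z in degrees, then the closure in counts, from 0 (fully open) to 255 (shut). A call has 1 to 20 rows; each row is the pose to reach, as a shift and turn from the pose commanded when the call began, along the tool's axes at that moment; what a row does not reach only later rows make up. A row lasts 1/8 s, in which the tool goes at most 62.5 mm and 10.7 degrees, less where a joint would pass 70% of its speed; a pose out of reach is approached as far as the arm can. A call with a gripper value outside its range is refused whole. The fingers move at their own pace and stop on an object; "newtons" is the grip in N (left out, the last holds). Time passes only in rows, so rows that repeat a pose let the fingers close. It gives the time, the measured TCP pose, the force, the opening and the grip force at its end, in the units of the state.
- bot.get_obs(): the state, without advancing time (a new reading comes with each control period).
- camera(name): name is "side" or "top"; returns the picture (384x512x3 uint8, blue, green, red); there is no depth.
- camera_model(name): a dict with "K" (3x3 intrinsics, pixels), "pose" (4x4, takes a point from camera to world coordinates). Camera axes: x right, y down, z forward; pixel columns grow to the right and rows downward; lengths in m; the calibration is good to about 2 mm. A picture is of the moment at which its call begins. camera_model takes no time and is no camera call.
- ticket.job_done(): hands the job in; it is judged then, once.
The state is a dict: "time": time; "q": joint angles; "qd": joint speeds; "joint_efforts": joint torques, N m; "ee_pos": TCP position; "tcp_rot": TCP orientation; "wrist_force": force on the tool from outside, world axes, zero at the start; "torque": the same for the moment, N m; "opening": finger opening in m; "grasp_force": force on a finger pad.
Only numpy, scipy, OpenCV 4.12 (cv2) and the standard library are available. Lean on these libraries where they do the work, as an engineer would, in place of code of your own. Each camera call takes 0.05 s, during which the arm holds its last target. There are 200 camera calls.

## Working session

There is one attempt and no reset: what is moved stays moved. The work goes in short steps, Python scripts to look and compute and a tool call to move; the robot and the scene stay as the last step left them, time stands still between calls to the robot, and variables do not carry over. Pictures are saved under pics/ and viewed, at most 11 in all, crops included, and the job is handed in when it is done.

Besides the shell and the picture viewer there is one more tool, called after "Call:" by a JSON object that holds its "op" and its "data". send_rows: Moves the arm, as the interface text tells. Its arguments: {"type":"object","properties":{"targets":{"type":"string"},"newtons":{"type":"number"}},"required":["targets"]}

```bash
mkdir -p pics
cat > h.py <<'E'
import numpy as np, cv2
from workcell import bot, camera, camera_model, ticket
def ray(n,u,v):
    m=camera_model(n);K=np.array(m["K"]);P=np.array(m["pose"])
    d=P[:3,:3]@np.linalg.solve(K,[u,v,1.]);return P[:3,3],d
def onz(n,u,v,z):
    o,d=ray(n,u,v);return o+d*(z-o[2])/d[2]
def pix(n,p):
    m=camera_model(n);K=np.array(m["K"]);P=np.array(m["pose"])
    c=K@(P[:3,:3].T@(np.array(p)-P[:3,3]));return c[:2]/c[2]
E
python3 - <<'E'
from h import *
for n in("top","side"):
    im=camera(n);cv2.imwrite(f"pics/{n}0.png",im)
    cv2.imwrite(f"pics/{n}0x.png",cv2.resize(im,(800,600),interpolation=cv2.INTER_CUBIC))
    m=camera_model(n);print(n,np.round(m["K"],1).tolist(),np.round(m["pose"],3).tolist())
o=bot.get_obs();print(o["ee_pos"],o["tcp_rot"],o["opening"],bot.hold_point_z)
E
```

```text
top [[466.2, 0.0, 256.9], [0.0, 466.2, 189.5], [0.0, 0.0, 1.0]] [[0.025, -0.982, 0.187, 0.23], [-1.0, -0.026, -0.004, -0.018], [0.009, -0.187, -0.982, 1.51], [0.0, 0.0, 0.0, 1.0]]
side [[366.9, 0.0, 258.8], [0.0, 366.9, 192.8], [0.0, 0.0, 1.0]] [[-0.968, -0.144, 0.205, 0.267], [-0.25, 0.524, -0.814, 0.87], [0.009, -0.839, -0.544, 0.7], [0.0, 0.0, 0.0, 1.0]]
[ 0.24642591 -0.49150968  0.23066283] [-1.79934240e+02 -1.32256099e-03  2.66264905e+01] 0.08558012601329804 0.0187
```

View pics/top0x.png

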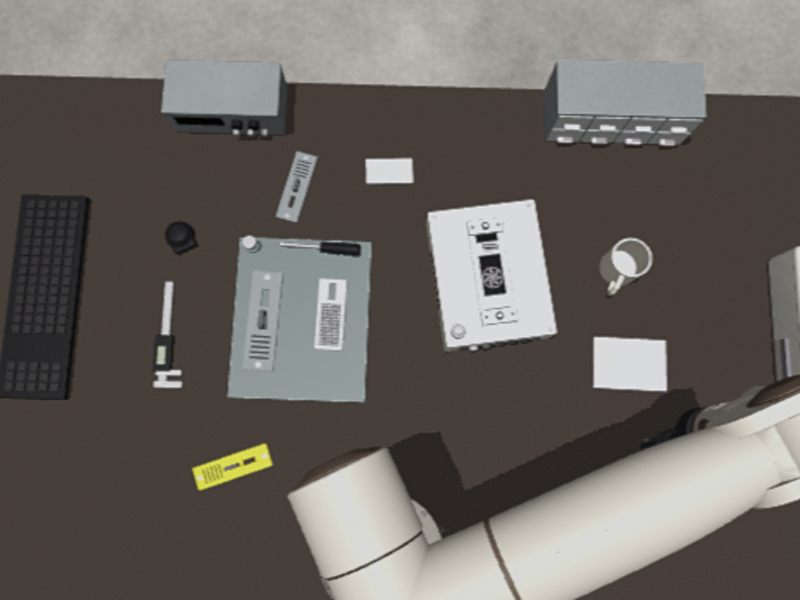

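View pics/side0x.png

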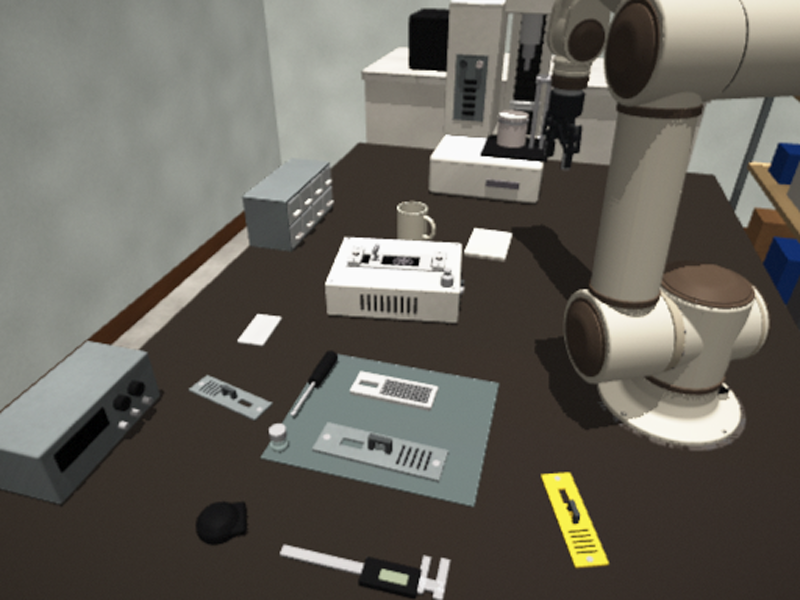

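The pictures show the mat on the left (800-px scale, top view) with the filter at (330,313), and the unit at (491,273). There are three cover-like plates: grey on the mat (262,320), smaller grey (297,186) and yellow (232,466). The grey one on the mat fits because it is not yellow and is the larger of the rest. I'll confirm that in a crop.

Run:
```python
from h import *
t=cv2.imread("pics/top0.png");s=cv2.imread("pics/side0.png")
a=cv2.resize(t[95:262,140:362],(798,600),interpolation=cv2.INTER_CUBIC)
cv2.imwrite("pics/c1.png",a)
b=cv2.resize(s[145:210,205:300],(790,541),interpolation=cv2.INTER_CUBIC)
cv2.imwrite("pics/c2.png",b)
```

```text
(no output)
```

View pics/c1.png

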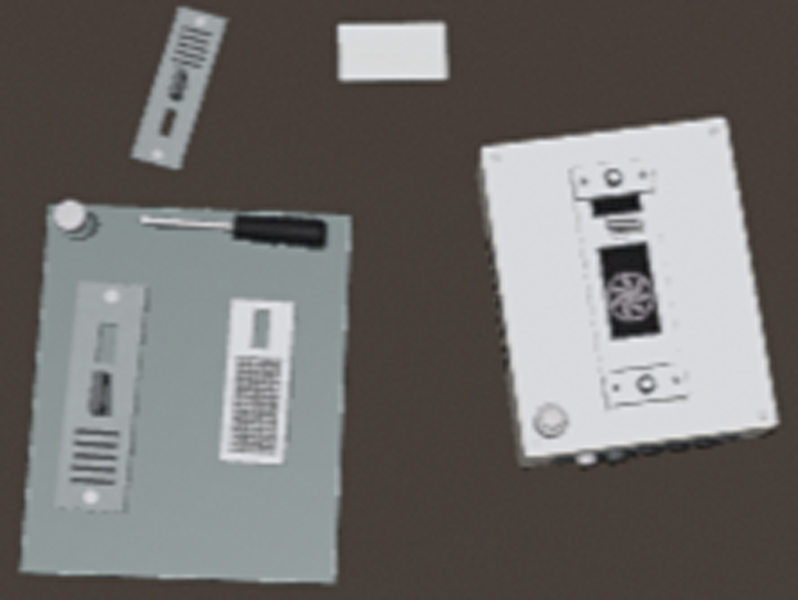

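View pics/c2.png

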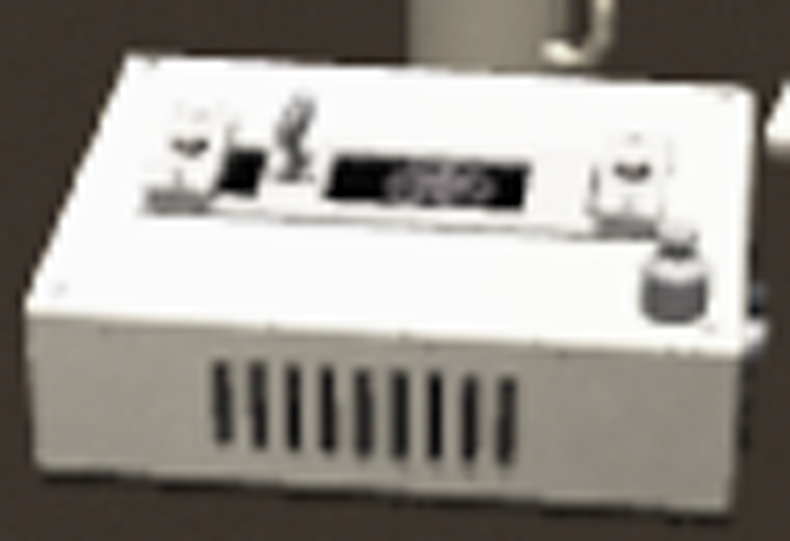

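The crop confirms the grey plate on the mat (c1 103,397) is the cover: it is clearly larger than the grey one at (180,88), and its slot is at the far end. The filter is at (257,382) with its slot at the far end too. The stud head at (626,225) lies nearly across the hatch, and the plungers are at (647,383) and (613,177).

Run:
```python
from h import *
t=cv2.imread("pics/top0.png")
S=798/222
hsv=cv2.cvtColor(t,cv2.COLOR_BGR2HSV);g=cv2.cvtColor(t,cv2.COLOR_BGR2GRAY)
def c2p(x,y): return (x+.5)/S-.5+140,(y+.5)/(600/167)-.5+95
for n,(x,y) in dict(mat=(180,500),cover=(75,400),filt=(240,340),lid=(540,300)).items():
    u,v=map(round,c2p(x,y));print(n,t[v,u],hsv[v,u])
def rect(mask,seed,z,n="top"):
    cs,_=cv2.findContours(mask.astype(np.uint8),cv2.RETR_EXTERNAL,cv2.CHAIN_APPROX_NONE)
    for c in cs:
        if cv2.contourArea(c)>100 and cv2.pointPolygonTest(c,seed,False)>=0:
            w=np.array([onz(n,*p,z)[:2] for p in c[:,0]],np.float32)*1000
            r=cv2.minAreaRect(w);print("rect",np.round(r[0],1),np.round(r[1],1),round(r[2],2))
            return c
print("lid");c=rect(g>200,c2p(540,300),.085)
print("filter");rect(g>185,c2p(240,340),.012)
for th in(18,22,26,30): print("cover",th);rect((hsv[...,1]<th)&(g<185)&(g>60)|(cv2.inRange(t,(0,0,0),(60,60,60))>0)&(hsv[...,1]<0),c2p(75,400),.008)
for n,(x,y),z in(("plF",(647,383),.105),("plR",(613,177),.105),("stud",(626,225),.121),("handle",(100,393),.034),("cdotF",(90,497),.008),("cdotR",(112,296),.008),("slotc",(107,342),.008),("slotf",(261,328),.012)):
    print(n,np.round(onz("top",*c2p(x,y),z)*1000,1))
```

```text
mat [155 154 144] [ 93  18 155]
cover [172 171 164] [ 94  12 172]
filt [222 218 217] [114   6 222]
lid [222 218 217] [114   6 222]
lid
rect [ 557.1 -201.8] [277.  214.9] 8.88
filter
rect [475.1 124.1] [ 57.4 147.9] 88.0
cover 18
rect [465.8 185.4] [282.8 342.9] 89.44
cover 22
rect [467.3 185.5] [283.4 346.2] 89.44
cover 26
rect [467.3 186. ] [284.8 346.2] 89.44
cover 30
rect [467.2 185.6] [285.5 346.8] 89.48
plF [ 466.6 -216.4  105. ]
plR [ 647.7 -186.8  105. ]
stud [ 600.6 -196.2  121. ]
handle [456.5 260.8  34. ]
cdotF [366.2 268.9   8. ]
cdotR [550.6 260.2   8. ]
slotc [507.7 262.2   8. ]
slotf [523.7 122.3  12. ]
```

Run:
```python
from h import *
t=cv2.imread("pics/top0.png");s=cv2.imread("pics/side0.png")
g=cv2.cvtColor(t,cv2.COLOR_BGR2GRAY);gs=cv2.cvtColor(s,cv2.COLOR_BGR2GRAY)
print(g[152:164,305:322])
c=[557.1,-201.8];a=np.radians(9)
R=np.array([[np.cos(a),-np.sin(a)],[np.sin(a),np.cos(a)]])
st=np.array(c)+R@[48,0];print("stud",st,"top px",pix("top",[*st/1000,.121]),"side px",pix("side",[*st/1000,.121]))
u,v=pix("side",[*st/1000,.115]).round().astype(int);print(gs[v-7:v+9,u-8:u+9])
for th in(159,163,167):
    m=((g>th)).astype(np.uint8);m=cv2.morphologyEx(m,cv2.MORPH_OPEN,np.ones((3,3),np.uint8))
    for k in cv2.findContours(m,cv2.RETR_EXTERNAL,cv2.CHAIN_APPROX_NONE)[0]:
        x,y,w,h=cv2.boundingRect(k)
        if 500<cv2.contourArea(k) and x<190 and 150<y<260:
            r=cv2.minAreaRect(np.array([onz("top",*p,.008)[:2]*1000 for p in k[:,0]],np.float32));print(th,(x,y,w,h),r)
# handle in side/top: dark pixels
for n,im,z in(("top",g,0),("side",gs,0)):
    p=pix(n,[.457,.262,.034]).astype(int);print(n,p)
```

```text
[[ 50  24  28  28  29  27  29  24  27  26  25  22  47 138 201 218 218]
 [ 65  23  25  27  25  27  27  35  41  53  60  72  85 142 200 218 218]
 [ 72  50  60  66  87  98 100 110 120 140 154 174 188 207 219 219 218]
 [144 145 156 157 189 205 204 202 200 199 198 196 202 212 219 219 218]
 [218 220 218 179 141 131 121 119 117 117 115 120 157 180 205 218 218]
 [219 220 219 180 152 167 170 170 170 170 168 167 169 159 197 218 218]
 [218 218 218 185 130 108  97  89  93 102 110 114 124 150 200 217 218]
 [218 218 219 216 185 150 129 112 126 142 157 166 167 172 203 218 218]
 [218 218 218 218 204 196 200 202 202 199 211 219 220 219 219 219 218]
 [218 218 219 219 218 204 192 200 199 207 218 220 219 219 217 218 219]
 [219 219 218 218 219 218 218 218 205 183 168 161 144 126 125 192 218]
 [216 204 178 161 144 128 113 102  90  74  61  59  48  36  64 170 211]]
stud [ 604.50904035 -194.29114568] top px [313.17465291 156.01037218] side px [239.63158315 157.3461686 ]
[[215 199 199 197 198 166 150 149 120 100  98  96  97  65  49  52  53]
 [248 247 247 247 247 244 242 242 240 239 238 238 238 236 236 236 235]
[... 447 characters left out ...]
0 240 169 129  99 102 231 249 251 251 251 251 251]
 [185 226 246 248 247 234 156  96  80 171 241 248 248 248 248 248 248]
 [159 162 186 188 204 223 171 105  79 194 241 246 240 238 237 238 238]
 [103  56  53  53  82 188 227 156  80 142 195 240 231 175 148 156 161]
 [ 58  22   9   9  41 206 235 162  80  95 188 241 203  86  27  44  47]
 [ 40  11   7   7  95 193 191 128  90 147 211 239 168  33   7   9  10]
 [ 21   7   7   6 153 205 156 112 104 164 171 221 141  10  11  11  10]
 [ 13   8  10  41 212 239 234 230 230 234 233 206 106   6   7   7   5]]
159 (158, 174, 22, 41) ((494.84295654296875, 264.6019592285156), (59.289058685302734, 133.1544647216797), 87.643798828125)
top [167 203]
side [243 279]
```

```bash
cat >> h.py <<'E'
def plan(p,yaw):
    """shift (mm) and turn in tool axes from present pose to world p (m), yaw deg, tool down"""
    o=bot.get_obs();y0=o["tcp_rot"][2];a=np.radians(y0);d=(np.array(p)-o["ee_pos"])*1000
    print("t",round(o["time"],2),"shift",np.round([d[0]*np.cos(a)+d[1]*np.sin(a),d[0]*np.sin(a)-d[1]*np.cos(a),-d[2]],1),"turn",round(y0-yaw,1),"now",np.round(o["ee_pos"]*1000,1),np.round(o["tcp_rot"],1),"F",np.round(o["wrist_force"],1),"open",round(o["opening"]*1000,1),"g",o["grasp_force"])
E
python3 - <<'E'
from h import *
plan([.6045,-.1943,.150],80)
E
```

```text
t 0.1 shift [ 453.3 -105.2   80.7] turn -53.4 now [ 246.4 -491.5  230.7] [-179.9   -0.    26.6] F [-0.2 -1.2 -0.8] open 85.6 g 0.0
```

Call:
{"op": "send_rows", "data": {"targets": "453 -105 0 -53 120;453 -105 0 -53 120;453 -105 0 -53 120;453 -105 0 -53 120;453 -105 0 -53 120;453 -105 0 -53 120;453 -105 0 -53 120;453 -105 0 -53 120;453 -105 0 -53 120;453 -105 0 -53 120;453 -105 80 -53 120;453 -105 80 -53 120;453 -105 80 -53 120;453 -105 80 -53 120", "newtons": 30}}

```text
time: 1.85
ee_pos: [0.6051, -0.1954, 0.154]
tcp_rot: [179.8, 0.0, 79.6]
wrist_force: [0.2, -0.7, -0.1]
opening: 0.0456
grasp_force: 0.0
```

Run:
```python
from h import *
plan([.6045,-.1943,.104],80)
a=camera("side");t=camera("top")
b=cv2.resize(a[120:210,190:310],(800,600),interpolation=cv2.INTER_CUBIC)
cv2.imwrite("pics/c3.png",b)
```

```text
t 1.85 shift [ 1.  -0.8 50. ] turn -0.4 now [ 605.1 -195.4  154. ] [179.8   0.   79.6] F [ 0.2 -0.7 -0.1] open 45.6 g 0.0
```

View pics/c3.png

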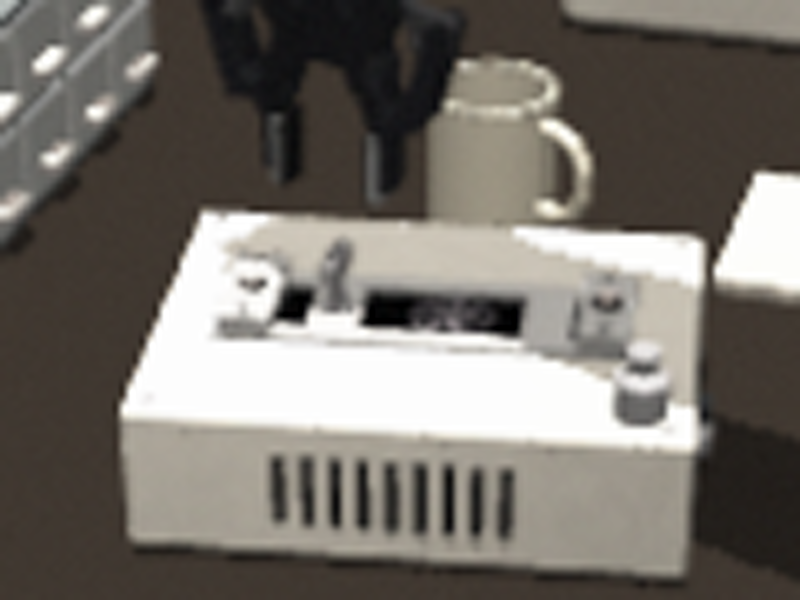

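The fingers at (280,150) and (380,170) straddle the stud head at (338,265), well centred. Descend and grip.

Call:
{"op": "send_rows", "data": {"targets": "1 -1 25 0 120;1 -1 50 0 120;1 -1 50 0 120;1 -1 50 0 255;1 -1 50 0 255;1 -1 50 0 255;1 -1 50 0 255;1 -1 50 0 255", "newtons": 25}}

```text
time: 2.95
ee_pos: [0.6051, -0.1944, 0.1032]
tcp_rot: [179.7, 0.1, 79.6]
wrist_force: [4.6, -2.8, 1.0]
opening: 0.0083
grasp_force: 28.5
```

Call:
{"op": "send_rows", "data": {"targets": "0 0 0 10 255;0 0 0 20 255;0 0 0 30 255;0 0 0 40 255;0 0 0 50 255;0 0 0 60 255;0 0 0 70.5 255;0 0 0 70.5 255;0 0 0 70.5 255;0 0 0 70.5 255"}}

```text
time: 4.2
ee_pos: [0.6063, -0.1956, 0.1033]
tcp_rot: [179.7, -0.3, 9.1]
wrist_force: [10.6, -9.5, -2.2]
opening: 0.0083
grasp_force: 28.0
```

Run:
```python
from h import *
plan([.6045,-.1943,.104],9);print(bot.get_obs()["torque"])
```

```text
t 4.2 shift [-1.6 -1.6 -0.7] turn 0.1 now [ 606.3 -195.6  103.3] [179.7  -0.3   9.1] F [10.6 -9.5 -2.2] open 8.3 g 27.982850968837738
[-1.83913062 -2.15570488 -0.04376105]
```

Call:
{"op": "send_rows", "data": {"targets": "2 2 0 0 255;2 2 0 0 255;2 2 0 0 255"}}

```text
time: 4.58
ee_pos: [0.6065, -0.1957, 0.1032]
tcp_rot: [179.9, -0.1, 9.1]
wrist_force: [-0.7, -1.8, 4.9]
opening: 0.0085
grasp_force: 29.0
```

Run:
```python
from h import *
plan([.6045,-.1943,.104],9);print(bot.get_obs()["torque"])
```

```text
t 4.58 shift [-1.7 -1.7 -0.8] turn 0.1 now [ 606.5 -195.7  103.2] [ 1.799e+02 -1.000e-01  9.100e+00] F [-0.7 -1.8  4.9] open 8.5 g 29.03499573469162
[-0.33391223  0.1116153  -0.01623458]
```

Call:
{"op": "send_rows", "data": {"targets": "0 0 0 0 100;0 0 0 0 100;0 0 0 0 100;0 0 -50 0 0;0 0 -100 0 0;-77 -335 -100 11 0;-77 -335 -100 11 0;-77 -335 -100 11 0;-77 -335 -100 11 0;-77 -335 -100 11 0;-77 -335 -100 11 0;-77 -335 -100 11 0;-77 -335 -100 11 0;-77 -335 -60 11 0;-77 -335 -60 11 0;-77 -335 -60 11 0"}}

```text
time: 6.58
ee_pos: [0.4809, 0.037, 0.162]
tcp_rot: [-177.4, 0.2, 2.9]
wrist_force: [-0.7, 0.4, 0.6]
opening: 0.0857
grasp_force: 0.0
```

Run:
```python
from h import *
plan([.477,.1227,.001],-2)
t=camera("top");s=camera("side");cv2.imwrite("pics/t1.png",t)
c=cv2.resize(t[95:262,140:362],(798,600),interpolation=cv2.INTER_CUBIC)[60:480,60:]
cv2.imwrite("pics/c4.png",c)
```

```text
t 6.58 shift [  0.5 -85.8 161. ] turn 4.9 now [480.9  37.  162. ] [-177.4    0.2    2.9] F [-0.7  0.4  0.6] open 85.7 g 0.0
```

View pics/c4.png

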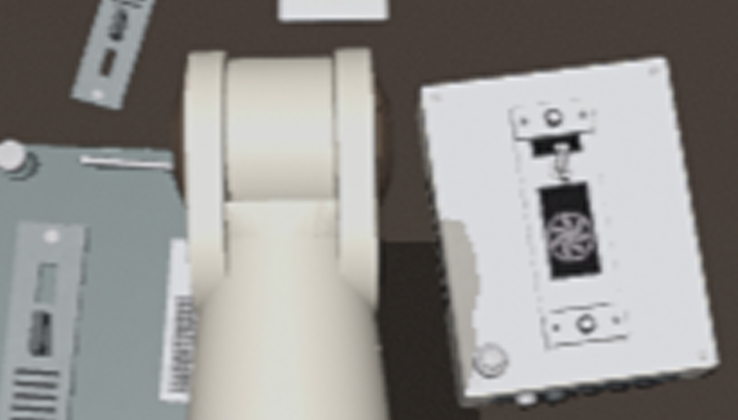

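The stud head (562,160) now lies roughly along the hatch. I'll check its angle while finishing the move to the filter.

Call:
{"op": "send_rows", "data": {"targets": "0 -86 60 5 0;0 -86 60 5 0;0 -86 60 5 0;0 -86 60 5 0;0 -86 60 5 0;0 -86 100 5 0;0 -86 100 5 0;0 -86 100 5 0"}}

```text
time: 7.68
ee_pos: [0.4796, 0.0487, 0.0674]
tcp_rot: [-174.7, 0.5, 2.7]
wrist_force: [-0.3, -0.5, 0.6]
opening: 0.0856
grasp_force: 0.0
```

Run:
```python
from h import *
plan([.477,.1227,.001],-2)
g=cv2.cvtColor(cv2.imread("pics/t1.png"),cv2.COLOR_BGR2GRAY)
print(g[148:166,305:321])
# predicted head-top corners for angles
b=np.array([.6045,-.1943])
for ang in(0,9,18):
    a=np.radians(ang);R=np.array([[np.cos(a),-np.sin(a)],[np.sin(a),np.cos(a)]])
    print(ang,[np.round(pix("top",[*(b+R@np.array(k)),.121]),1).tolist() for k in((.015,0),(-.015,0))])
```

```text
t 7.67 shift [  1.  -74.   66.4] turn 4.7 now [479.6  48.7  67.4] [-174.7    0.5    2.7] F [-0.3 -0.5  0.6] open 85.6 g 0.0
[[218 218 218 220 219 219 220 209 191 172 143 123 114 133 151 164]
 [180 162 142 125 118 116 117 107  90  74  61  46  81 189 216 217]
 [ 85  71  62  50  43  35  31  30  29  27  26  21  77 192 221 220]
 [ 38  26  28  30  27  30  68  85  95  73  28  18  64 172 211 219]
 [ 52  23  27  28  25  62 159 181 194 156  57  21  45 137 201 218]
 [ 63  20  26  26  23  45 109 140 160 130  71  71  85 142 201 218]
 [ 74  49  60  74  84  96 104 151 153 139 150 177 190 207 218 218]
 [144 145 158 178 193 205 171 179 172 163 202 219 218 218 219 218]
 [217 219 219 220 216 204 162 181 166 167 208 219 219 218 218 218]
 [219 220 219 218 208 198 166 180 163 177 211 218 218 218 218 218]
 [218 218 218 218 210 191 145 149 152 181 209 216 218 218 218 218]
 [218 218 218 218 210 202 169 130 138 166 191 211 218 218 218 218]
 [218 218 218 217 204 199 198 160 176 198 202 214 219 219 219 219]
 [218 218 219 219 218 204 189 150 105 120 192 219 219 218 216 218]
 [219 219 218 218 219 219 218 191 150 131 149 161 143 125 124 192]
 [217 204 178 161 144 129 115  88  64  54  57  60  48  36  64 170]
 [191 129  71  57  48  39  34  27  26  27  28  28  28  24  53 149]
 [203 145  49  22  29  25  29  30  28  29  31  31  31  27  49 139]]
0 [[313.2, 151.3], [313.2, 160.7]]
9 [[312.4, 151.3], [313.9, 160.7]]
18 [[311.7, 151.5], [314.7, 160.5]]
```

Run:
```python
from h import *
o=bot.get_obs();print({k:np.round(o[k],2).tolist() for k in("q","qd","joint_efforts","ee_pos","tcp_rot")})
```

```text
{'q': [2.67, -3.88, -17.12, 77.23, 5.3, 179.94], 'qd': [0.73, 0.22, -0.46, -1.77, 0.35, -0.13], 'joint_efforts': [-0.15, -41.42, 45.49, 0.0, 0.28, 0.0], 'ee_pos': [0.48, 0.05, 0.07], 'tcp_rot': [-174.7, 0.46, 2.73]}
```

Joint 6 has reached its limit at 180°, so I'll use the half-turned grasp instead (yaw 178).

Call:
{"op": "send_rows", "data": {"targets": "0 0 -60 0 0;0 0 -60 -10 0;0 0 -60 -20 0;0 0 -60 -30 0;0 0 -60 -40 0;0 0 -60 -50 0;0 0 -60 -60 0;0 0 -60 -70 0;0 0 -60 -80 0;0 0 -60 -90 0;0 0 -60 -100 0;0 0 -60 -110 0;0 0 -60 -120 0;0 0 -60 -130 0;0 0 -60 -140 0;0 0 -60 -150 0;0 0 -60 -160 0;0 0 -60 -170 0;0 0 -60 -175 0;0 0 -60 -175 0"}}

```text
time: 10.18
ee_pos: [0.4808, 0.0432, 0.128]
tcp_rot: [174.8, -0.8, 177.7]
wrist_force: [-0.2, 0.7, -0.3]
opening: 0.0856
grasp_force: 0.0
```

Run:
```python
from h import *
plan([.477,.1227,.07],178)
```

```text
t 10.18 shift [ 6.9 79.3 58. ] turn -0.3 now [480.8  43.2 128. ] [174.8  -0.8 177.7] F [-0.2  0.7 -0.3] open 85.6 g 0.0
```

Call:
{"op": "send_rows", "data": {"targets": "0 0 0 -10 0;0 0 0 -20 0;0 0 0 -30 0;0 0 0 -40 0;0 0 0 -50 0;0 0 0 -60 0;0 0 0 -70 0;0 0 0 -80 0;0 0 0 -90 0;0 0 0 -100 0;0 0 0 -110 0;0 0 0 -120 0;0 0 0 -130 0;0 0 0 -140 0;0 0 0 -150 0;0 0 0 -160 0;0 0 0 -170 0;0 0 0 -180 0;0 0 0 -180 0"}}

```text
time: 12.55
ee_pos: [0.4806, 0.0431, 0.1275]
tcp_rot: [-174.8, 0.9, -2.4]
wrist_force: [0.2, -0.0, 0.7]
opening: 0.0855
grasp_force: 0.0
```

Run:
```python
from h import *
plan([.48,-.05,.128],-2);print(np.round(bot.get_obs()["q"],2))
```

```text
t 12.55 shift [ 3.4 93.1 -0.5] turn -0.4 now [480.6  43.1 127.5] [-174.8    0.9   -2.4] F [ 0.2 -0.   0.7] open 85.5 g 0.0
[   2.01   -4.67  -11.2    83.95    5.28 -175.54]
```

Call:
{"op": "send_rows", "data": {"targets": "0 30 0 -8 0;0 60 0 -8 0;0 60 0 -8 0"}}

```text
time: 12.92
ee_pos: [0.4762, 0.0316, 0.1215]
tcp_rot: [-176.8, 0.3, 1.6]
wrist_force: [0.5, -0.7, 0.1]
opening: 0.0853
grasp_force: 0.0
```

Run:
```python
from h import *
plan([.48,-.05,.128],-2);print(np.round(bot.get_obs()["q"],2))
```

```text
t 12.93 shift [ 1.4 81.7 -6.5] turn 3.6 now [476.2  31.6 121.5] [-176.8    0.3    1.6] F [ 0.5 -0.7  0.1] open 85.3 g 0.0
[   1.9    -5.53  -12.57   83.2     3.19 -179.73]
```

Call:
{"op": "send_rows", "data": {"targets": "0 40 0 -4 0;0 40 0 -4 0"}}

```text
time: 13.18
ee_pos: [0.4756, 0.0321, 0.1191]
tcp_rot: [-178.5, 0.1, 2.9]
wrist_force: [-0.5, 0.3, 0.4]
opening: 0.0855
grasp_force: 0.0
```

Run:
```python
from h import *
plan([.48,-.05,.128],-2);print(np.round(bot.get_obs()["q"],2))
```

```text
t 13.18 shift [ 0.3 82.2 -8.9] turn 4.9 now [475.6  32.1 119.1] [-1.785e+02  1.000e-01  2.900e+00] F [-0.5  0.3  0.4] open 85.5 g 0.0
[   2.98   -5.75  -13.     82.81    1.47 -179.89]
```

Call:
{"op": "send_rows", "data": {"targets": "0 35 0 -4 0;0 35 0 -4 0"}}

```text
time: 13.42
ee_pos: [0.4747, 0.0341, 0.1183]
tcp_rot: [179.9, -0.0, 4.1]
wrist_force: [-0.4, -0.2, -0.0]
opening: 0.0853
grasp_force: 0.0
```

Run:
```python
from h import *
plan([.48,-.05,.128],-2);print(np.round(bot.get_obs()["q"],2))
```

```text
t 13.43 shift [-0.8 84.3 -9.7] turn 6.1 now [474.7  34.1 118.3] [179.9  -0.    4.1] F [-0.4 -0.2 -0. ] open 85.3 g 0.0
[ 4.1800e+00 -5.9200e+00 -1.3230e+01  8.2670e+01 -1.1000e-01 -1.7993e+02]
```

Call:
{"op": "send_rows", "data": {"targets": "0 0 0 10 0;0 0 0 20 0;0 0 0 30 0;0 0 0 40 0;0 -10 0 50 0;0 -20 0 60 0;0 -30 0 70 0;0 -40 0 80 0;0 -50 0 90 0;0 -60 0 100 0;0 -70 0 110 0;0 -80 0 120 0;8 -88 0 130 0;8 -88 0 140 0;8 -88 0 150 0;8 -88 0 160 0;8 -88 0 170 0;8 -88 0 178 0;8 -88 0 178 0"}}

```text
time: 15.8
ee_pos: [0.4766, 0.1221, 0.1182]
tcp_rot: [-179.9, 0.0, -173.9]
wrist_force: [-0.8, 0.3, 0.7]
opening: 0.0854
grasp_force: 0.0
```

Run:
```python
from h import *
plan([.477,.1227,.001],178);print(np.round(bot.get_obs()["q"],2))
t=camera("top");s=camera("side")
b=cv2.resize(s[190:330,150:340],(800,590),interpolation=cv2.INTER_CUBIC);cv2.imwrite("pics/c5.png",b)
```

```text
t 15.8 shift [ -0.5   0.6 117.2] turn -351.9 now [476.6 122.1 118.2] [-179.9    0.  -173.9] F [-0.8  0.3  0.7] open 85.4 g 0.0
[ 1.442e+01 -3.700e+00 -1.117e+01  8.253e+01 -8.000e-02  8.310e+00]
```

Call:
{"op": "send_rows", "data": {"targets": "0 0 40 8 0;0 0 80 8 0;0 0 105 8 0;0 0 115 8 0;0 0 117 8 0;0 0 117 8 0;0 0 117 8 255;0 0 117 8 255;0 0 117 8 255;0 0 117 8 255;0 0 117 8 255", "newtons": 40}}

```text
time: 17.27
ee_pos: [0.4771, 0.1219, 0.0022]
tcp_rot: [-179.9, 0.1, 178.1]
wrist_force: [-0.8, -0.8, 4.5]
opening: 0.0547
grasp_force: 42.2
```

Run:
```python
from h import *
plan([.477,.1227,.001],178)
t=camera("top");s=camera("side")
b=cv2.resize(s[190:330,150:340],(800,590),interpolation=cv2.INTER_CUBIC);cv2.imwrite("pics/c5.png",b)
```

```text
t 17.27 shift [0.1 0.8 1.2] turn 0.1 now [477.1 121.9   2.2] [-1.799e+02  1.000e-01  1.781e+02] F [-0.8 -0.8  4.5] open 54.7 g 42.17100262641907
```

View pics/c5.png

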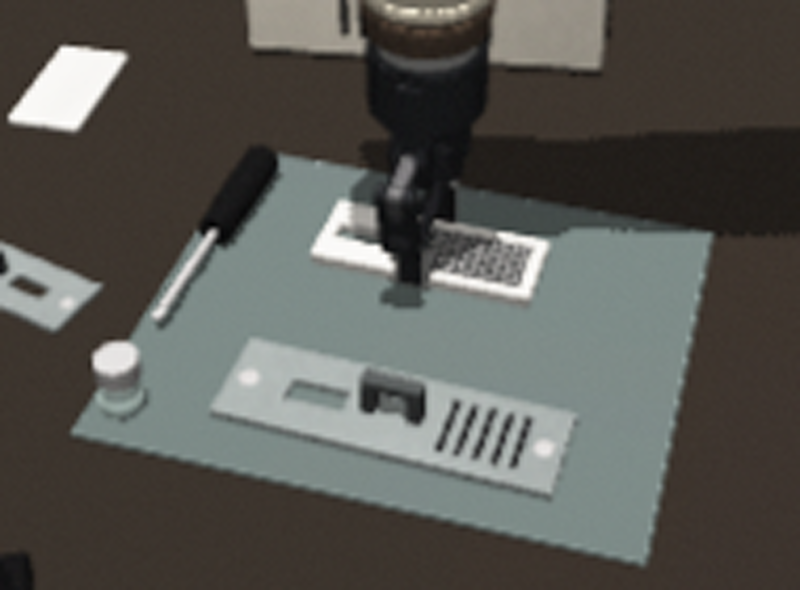

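The filter is gripped across its width, with the finger at (407,270) and near-edge corners at about (312,256) and (530,293). I'll check the grip offset along the filter.

Run:
```python
from h import *
P=[(340,200),(312,256),(530,293),(550,237)]
w=np.array([onz("side",(x+.5)/(800/190)-.5+150,(y+.5)/(590/140)-.5+190,.012) for x,y in P])*1000
print(w.round(1),w.mean(0))
print("finger tip", onz("side",(405)/(800/190)+150,(285)/(590/140)+190,.006)*1000)
for n in("top","side"):
    im=camera(n);g=cv2.cvtColor(im,cv2.COLOR_BGR2GRAY);m=(g>190).astype(np.uint8)
    u0,v0=pix(n,[.475,.123,.012]);k=[]
    for c in cv2.findContours(m,cv2.RETR_EXTERNAL,cv2.CHAIN_APPROX_NONE)[0]:
        if cv2.contourArea(c)>30 and np.hypot(*(c[:,0].mean(0)-[u0,v0]))<45: k+=[onz(n,*p,.012)[:2]*1000 for p in c[:,0]]
    print(n,cv2.minAreaRect(np.array(k,np.float32)))
```

```text
[[547.4  91.3  12. ]
 [547.3 150.4  12. ]
 [401.1 147.3  12. ]
 [399.7  91.1  12. ]] [473.8807426  120.02155355  12.        ]
finger tip [480.92414938 156.0108609    6.        ]
top ((362.06939697265625, 133.4638671875), (563.78857421875, 146.5813751220703), 13.830676078796387)
side ((474.9007873535156, 121.8451156616211), (58.17083740234375, 149.01658630371094), 88.15277862548828)
```

Call:
{"op": "send_rows", "data": {"targets": "0 0 -20 0 255;0 0 -60 0 255;0 0 -110 0 255;0 0 -160 0 255;-93 -322 -165 -11 255;-93 -322 -165 -11 255;-93 -322 -165 -11 255;-93 -322 -165 -11 255;-93 -322 -165 -11 255;-93 -322 -165 -11 255;-93 -322 -165 -11 255;-93 -322 -165 -11 255;-93 -322 -165 -11 255;-93 -322 -165 -11 255;-93 -322 -165 -11 255;-93 -322 -165 -11 255;-93 -322 -165 -11 255;-93 -322 -140 -11 255;-93 -322 -140 -11 255;-93 -322 -140 -11 255"}}

```text
time: 19.98
ee_pos: [0.5586, -0.203, 0.1424]
tcp_rot: [-179.9, 0.0, -171.0]
wrist_force: [0.4, -0.5, -0.4]
opening: 0.0547
grasp_force: 42.9
```

Run:
```python
from h import *
plan([.5591,-.2032,.0882],-171)
t=camera("top");s=camera("side");cv2.imwrite("pics/t2.png",t);cv2.imwrite("pics/s2.png",s)
a=cv2.resize(t[105:220,265:365],(522,600),interpolation=cv2.INTER_CUBIC)
b=cv2.resize(s[120:215,200:310],(278*2,480),interpolation=cv2.INTER_CUBIC)
cv2.imwrite("pics/c6.png",cv2.resize(np.hstack([a,np.vstack([b,np.zeros((120,556,3),np.uint8)])]),(800,445)))
```

```text
t 19.98 shift [-0.5 -0.3 54.2] turn 0.0 now [ 558.6 -203.   142.4] [-179.9    0.  -171. ] F [ 0.4 -0.5 -0.4] open 54.7 g 42.92835295200348
```

View pics/c6.png

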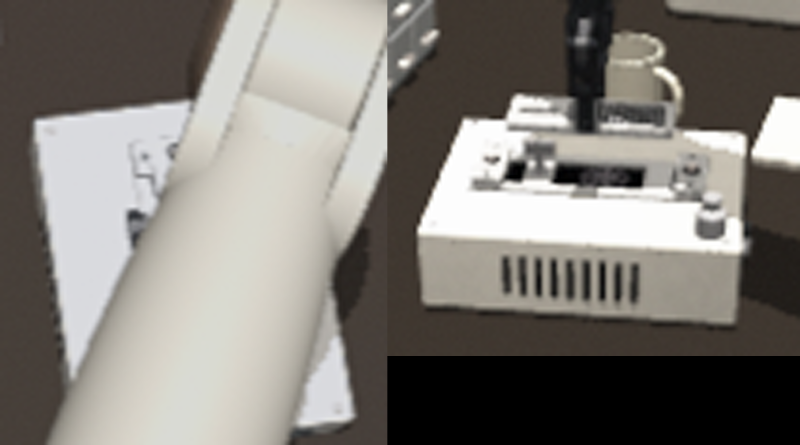

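The filter is held level over the hatch, with the stud at c6 (540,155) clear below. One cross-check of the placing shift from the side view alone.

Run:
```python
from h import *
f=lambda x,y:((x+.5)/(790/95)-.5+205,(y+.5)/(541/65)-.5+145)
a=onz("side",*f(632,168),.104)*1000;b=onz("side",*f(190,146),.104)*1000
print(a,b,(a+b)/2,np.linalg.norm(a-b))
g=cv2.cvtColor(cv2.imread("pics/side0.png"),cv2.COLOR_BGR2GRAY)
# lid corners from c2
q=[(128,55),(752,92),(740,350),(28,308)]
w=np.array([onz("side",*f(*p),.085) for p in q])*1000;print(w.round(1),w.mean(0),cv2.minAreaRect(w[:,:2].astype(np.float32)))
```

```text
[ 464.92136655 -210.82703644  104.        ] [ 644.40529353 -180.67143739  104.        ] [ 554.66333004 -195.74923692  104.        ] 181.99956097865163
[[ 710.7 -288.5   85. ]
 [ 434.3 -327.9   85. ]
 [ 402.2 -114.4   85. ]
 [ 674.5  -71.4   85. ]] [ 555.44836959 -200.56756991   85.        ] ((556.3211059570312, -200.4856719970703), (279.1520080566406, 220.0850067138672), 8.552375793457031)
```

Call:
{"op": "send_rows", "data": {"targets": "0 0 10 0 255;0 0 20 0 255;0 0 25 0 255;0 0 30 0 255;0 0 35 0 255;0 0 40 0 255;0 0 40 0 255"}}

```text
time: 20.95
ee_pos: [0.5584, -0.2029, 0.1013]
tcp_rot: [-179.9, -0.0, -171.0]
wrist_force: [-0.6, -0.6, -1.4]
opening: 0.0546
grasp_force: 43.0
```

Run:
```python
from h import *
plan([.5589,-.2032,.0882],-171)
```

```text
t 20.95 shift [-0.5 -0.3 13.1] turn 0.0 now [ 558.4 -202.9  101.3] [-179.9   -0.  -171. ] F [-0.6 -0.6 -1.4] open 54.6 g 42.95630156993866
```

The head passed through the slot without contact. Now lower onto the rails.

Call:
{"op": "send_rows", "data": {"targets": "0 0 5 0 255;0 0 9 0 255;0 0 11 0 255;0 0 13 0 255;0 0 13 0 255"}}

```text
time: 21.58
ee_pos: [0.5585, -0.203, 0.0886]
tcp_rot: [-179.9, -0.0, -171.0]
wrist_force: [0.4, -0.5, -0.8]
opening: 0.0543
grasp_force: 43.0
```

Run:
```python
from h import *
plan([.5589,-.2032,.0882],-171)
```

```text
t 21.57 shift [-0.4 -0.2  0.4] turn 0.0 now [ 558.5 -203.    88.6] [-179.9   -0.  -171. ] F [ 0.4 -0.5 -0.8] open 54.3 g 42.960981130599976
```

Call:
{"op": "send_rows", "data": {"targets": "0 0 1 0 255;0 0 1 0 0;0 0 1 0 0;0 0 1 0 0;0 0 -40 0 0;0 0 -90 0 0;24 475 -90 12 0;24 475 -90 12 0;24 475 -90 12 0;24 475 -90 12 0;24 475 -90 12 0;24 475 -90 12 0;24 475 -90 12 0;24 475 -90 12 0;24 475 -90 12 0;24 475 -90 12 0;24 475 -90 12 0;24 475 -90 12 0;24 475 -90 12 0;24 475 -90 12 0"}}

```text
time: 24.08
ee_pos: [0.4603, 0.2621, 0.178]
tcp_rot: [-179.9, 0.0, 177.0]
wrist_force: [-0.2, 0.8, 0.4]
opening: 0.0857
grasp_force: 0.0
```

Run:
```python
from h import *
plan([.4604,.2625,.012],177.3)
t=camera("top");s=camera("side")
g=cv2.cvtColor(t,cv2.COLOR_BGR2GRAY)
a=cv2.resize(t[115:215,265:345],(480,600),interpolation=cv2.INTER_CUBIC)
b=cv2.resize(s[245:320,190:300],(320,218),interpolation=cv2.INTER_CUBIC);c=cv2.resize(s[135:215,200:310],(320,233),interpolation=cv2.INTER_CUBIC)
d=np.zeros((600,320,3),np.uint8);d[:218]=b;d[300:533]=c
cv2.imwrite("pics/c7.png",np.hstack([a,d]))
```

```text
t 24.07 shift [-1.00e-01  4.00e-01  1.66e+02] turn -0.3 now [460.3 262.1 178. ] [-179.9    0.   177. ] F [-0.2  0.8  0.4] open 85.7 g 0.0
```

View pics/c7.png

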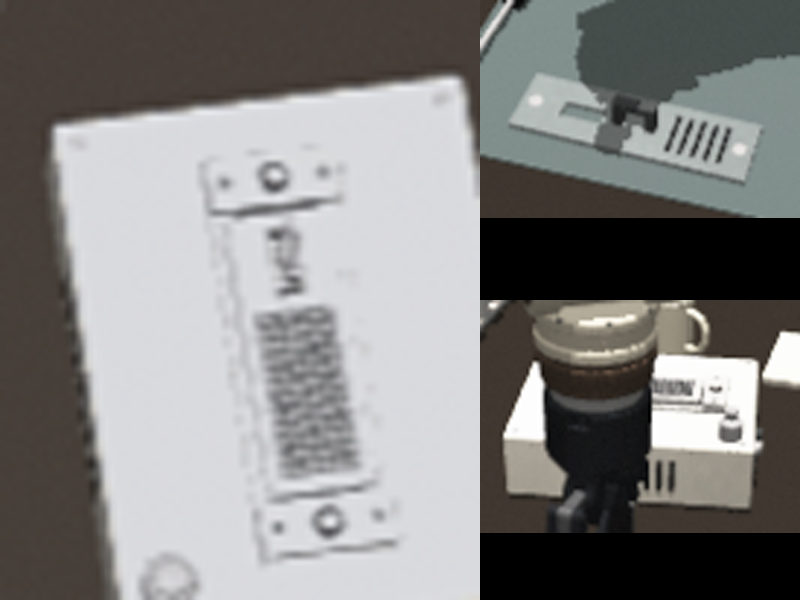

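The filter sits between the blocks, its mesh parallel to the plunger line (c7 273,177 to 329,521). The cover lies undisturbed, with its end dots at (537,100) and (740,149). I'll refine the cover's centre.

Run:
```python
from h import *
def cen(g,u,v,r=4):
    u,v=int(round(u)),int(round(v));w=g[v-r:v+r+1,u-r:u+r+1].astype(float);w=np.clip(w-np.median(w)-10,0,None)
    Y,X=np.mgrid[v-r:v+r+1,u-r:u+r+1];return (w*X).sum()/w.sum(),(w*Y).sum()/w.sum()
S=798/222
for n,im,ps in(("top",cv2.imread("pics/top0.png"),[((112+.5)/S+139.5,(296+.5)/S+94.5),((90.5)/S+139.5,497.5/S+94.5)]),("side",cv2.imread("pics/side0.png"),[(209.6,279.4),(279.4,296.2)])):
    g=cv2.cvtColor(im,cv2.COLOR_BGR2GRAY)
    a,b=[onz(n,*cen(g,*p),.008)*1000 for p in ps];d=a-b
    print(n,a.round(1),b.round(1),"c",((a+b)/2).round(1),"yaw",np.degrees(np.arctan2(d[1],d[0])),np.linalg.norm(d))
```

```text
top [550.9 261.    8. ] [366.6 268.8   8. ] c [458.7 264.9   8. ] yaw -2.419081739799036 184.4007752873201
side [550.3 258.6   8. ] [367.  266.2   8. ] c [458.7 262.4   8. ] yaw -2.3985556670501205 183.4121684780147
```

Call:
{"op": "send_rows", "data": {"targets": "-0.5 0 50 -0.6 100;-0.5 0 100 -0.6 100;-0.5 0 140 -0.6 100;-0.5 0 155 -0.6 100;-0.5 0 164 -0.6 100;-0.5 0 167 -0.6 100;-0.5 0 167 -0.6 100;-0.5 0 167 -0.6 255;-0.5 0 167 -0.6 255;-0.5 0 167 -0.6 255;-0.5 0 167 -0.6 255;-0.5 0 167 -0.6 255", "newtons": 80}}

```text
time: 25.68
ee_pos: [0.461, 0.2623, 0.0117]
tcp_rot: [-179.9, 0.1, 177.6]
wrist_force: [-0.9, -0.3, 6.4]
opening: 0.0094
grasp_force: 78.6
```

Run:
```python
from h import *
plan([.4608,.2625,.0105],177.6)
```

```text
t 25.68 shift [0.2 0.2 1.2] turn 0.0 now [461.  262.3  11.7] [-1.799e+02  1.000e-01  1.776e+02] F [-0.9 -0.3  6.4] open 9.4 g 78.58357653021812
```

Call:
{"op": "send_rows", "data": {"targets": "0 0 -20 0 255;0 0 -60 0 255;0 0 -110 0 255;0 0 -160 0 255;-117 -461 -165 -11.4 255;-117 -461 -165 -11.4 255;-117 -461 -165 -11.4 255;-117 -461 -165 -11.4 255;-117 -461 -165 -11.4 255;-117 -461 -165 -11.4 255;-117 -461 -165 -11.4 255;-117 -461 -165 -11.4 255;-117 -461 -165 -11.4 255;-117 -461 -165 -11.4 255;-117 -461 -165 -11.4 255;-117 -461 -165 -11.4 255;-117 -461 -165 -11.4 255;-117 -461 -165 -11.4 255;-117 -461 -165 -11.4 255;-117 -461 -165 -11.4 255"}}

```text
time: 28.18
ee_pos: [0.5586, -0.203, 0.1767]
tcp_rot: [-179.9, 0.0, -171.0]
wrist_force: [-0.1, 0.2, -2.3]
opening: 0.0087
grasp_force: 78.6
```

Run:
```python
from h import *
plan([.5588,-.2031,.1077],-171)
s=camera("side")
cv2.imwrite("pics/c8.png",cv2.resize(s[110:215,190:320],(743,600),interpolation=cv2.INTER_CUBIC))
```

```text
t 28.18 shift [-0.2 -0.1 69. ] turn 0.0 now [ 558.6 -203.   176.7] [-179.9    0.  -171. ] F [-0.1  0.2 -2.3] open 8.7 g 78.58544290065765
```

View pics/c8.png

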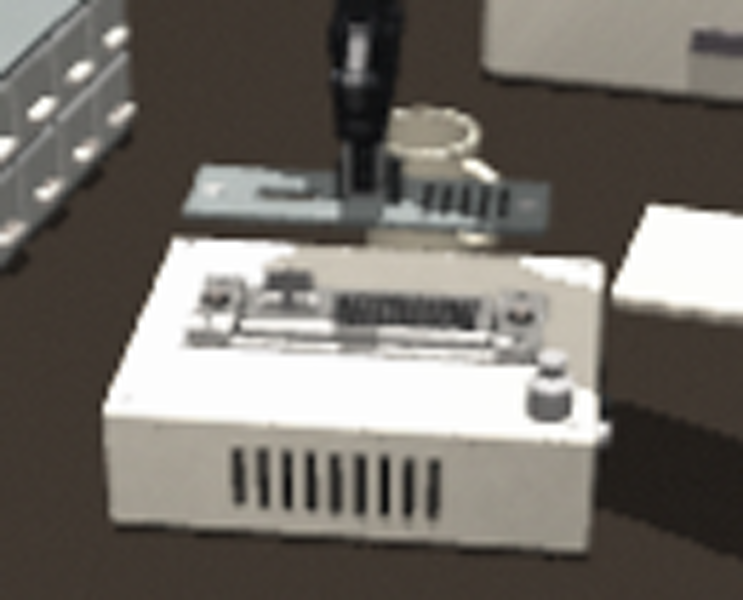

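The cover is held level above the hatch. The filter is seated, and the stud at (290,283) stands through its slot. Descend carefully.

Call:
{"op": "send_rows", "data": {"targets": "0 0 20 0 255;0 0 35 0 255;0 0 42 0 255;0 0 47 0 255;0 0 52 0 255;0 0 57 0 255;0 0 57 0 255"}}

```text
time: 29.1
ee_pos: [0.5585, -0.2031, 0.1194]
tcp_rot: [-179.9, -0.0, -171.0]
wrist_force: [0.5, 1.1, -1.3]
opening: 0.0091
grasp_force: 78.5
```

Run:
```python
from h import *
plan([.5588,-.2031,.1077],-171)
```

```text
t 29.1 shift [-0.3 -0.1 11.7] turn 0.0 now [ 558.5 -203.1  119.4] [-179.9   -0.  -171. ] F [ 0.5  1.1 -1.3] open 9.1 g 78.54751691222191
```

Call:
{"op": "send_rows", "data": {"targets": "0 0 4 0 255;0 0 8 0 255;0 0 10 0 255;0 0 12 0 255;0 0 12 0 255", "newtons": 100}}

```text
time: 29.72
ee_pos: [0.5588, -0.2032, 0.1082]
tcp_rot: [-179.9, 0.0, -171.0]
wrist_force: [-0.8, 1.2, 5.7]
opening: 0.0089
grasp_force: 101.0
```

Run:
```python
from h import *
plan([.5588,-.2031,.1077],-171);print(bot.get_obs()["torque"])
```

```text
t 29.73 shift [0.  0.1 0.5] turn 0.0 now [ 558.8 -203.2  108.2] [-179.9    0.  -171. ] F [-0.8  1.2  5.7] open 8.9 g 100.97446024417877
[ 0.06652719  0.17143802 -0.02359618]
```

Call:
{"op": "send_rows", "data": {"targets": "0 0 1 0 255;0 0 2 0 255;0 0 2 0 255;0 0 2 0 255"}}

```text
time: 30.22
ee_pos: [0.5589, -0.2032, 0.1077]
tcp_rot: [-179.9, 0.1, -171.0]
wrist_force: [-4.6, 0.7, 15.1]
opening: 0.0089
grasp_force: 102.3
```

Run:
```python
from h import *
plan([.5588,-.2031,.1077],-171);print(bot.get_obs()["torque"])
s=camera("side");t=camera("top")
cv2.imwrite("pics/c9.png",cv2.resize(s[120:215,200:310],(695,600),interpolation=cv2.INTER_CUBIC))
```

```text
t 30.23 shift [0.  0.1 0. ] turn 0.0 now [ 558.9 -203.2  107.7] [-1.799e+02  1.000e-01 -1.710e+02] F [-4.6  0.7 15.1] open 8.9 g 102.28571131825447
[0.44063334 0.91201237 0.02745717]
```

View pics/c9.png

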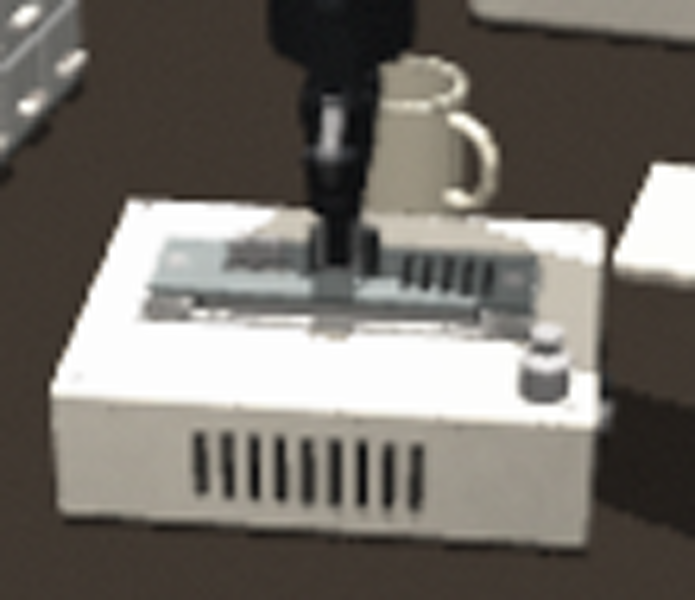

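The cover lies flat on both blocks (its edge meets the blocks at (170,300) and (510,320)), and the resistance is now stiff. A small extra push for margin, then hand in.

Call:
{"op": "send_rows", "data": {"targets": "0 0 1 0 255;0 0 1 0 255;0 0 1 0 255;0 0 1 0 255"}}

```text
time: 30.82
ee_pos: [0.5589, -0.2032, 0.1077]
tcp_rot: [-179.8, 0.1, -171.0]
wrist_force: [-6.9, 2.5, 20.8]
opening: 0.0086
grasp_force: 103.1
```

Run:
```python
from h import *
plan([.5588,-.2031,.1077],-171)
print(ticket.job_done())
```

```text
t 30.82 shift [ 0.   0.2 -0. ] turn 0.0 now [ 558.9 -203.2  107.7] [-1.798e+02  1.000e-01 -1.710e+02] F [-6.9  2.5 20.8] open 8.6 g 103.11229526996613
the job is handed in; nothing more can be done
None
```

I handed the job in at 30.8 s with the fastener turned in line, the filter seated, and the cover held down flat with about 21 N (fastener left unlocked); the hand-in gave no verdict, and plunger depth is inferred from the cover height.

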